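Set out the balcony bench for a hinge repair

TASK

Set out the bench for straightening and re-pinning the grey hinge: lay the hinge flat on the middle of the anvil's face, knuckle up and running along the anvil; lay the white nylon hammer to the right of the anvil, square with it, head level with the middle of the anvil and about 10 cm clear of its flat right end, handle toward the robot; and lay the pin punch midway between anvil and hammer, beside the hinge and parallel to the handle, thin end pointing away from the robot. Stand the oil bottle behind the anvil on its middle line, about 4 cm clear of the foot, and stack the caddy's blue-handled upper level squarely on its lower level, which stays where it is. Leave the tea glass, the brass hinge and the tape measure where they are.

Things in the scene. Friction and masses are not known exactly. Their poses are not given: they have to be found in the camera images.
- anvil: Target: steel anvil fixed on the bench (crate top, 90 mm above the table, x 0.34-0.78, y +-0.42 m). Origin: bottom, under the middle of the bright face; face 50 (x) x 92 (y), 50 mm above the bench; foot 60 x 84. x points to its back, away from the robot; y along it to the cone horn (tip y=+94, robot's left). Its right end is the flat heel, y=-46. Yaw within 0.2 rad of the robot's axes.
- hinge: To be moved: grey hinge lying open and flat (rigid), 48 (x) x 70 mm (y, along the knuckle), leaves 4 mm thick. The knuckle, 12 mm wide, runs along y over the middle, its crest 14 mm above the underside: pinch it from above, fingertips just over the leaves. Origin: middle of the underside; z up. 110 g. Starts knuckle up.
- hammer: To be moved: white nylon hammer lying flat. Origin under the head's middle, at the bench; x points from handle to head. Head 30 mm thick, 76 long along y. Wooden handle 18 wide, 20 high, x=-15 to -109, then black grip 22 wide, butt end at -198; axis 15 mm above the bench. Balance point near x=-45: grip there. 240 g. Starts crosswise, head to the robot's right.
- punch: To be moved: stainless pin punch lying flat, 105 mm long. Hexagonal shank 10 mm thick, x=-40 to +30 mm, then a thin 5 mm pin ending at x=+65: x points to the thin end. Origin: underside, below its balance point; axis 5 mm above the bench; does not roll. 55 g. Starts crosswise, thin end to the robot's left.
- oil: To be moved: small green oil bottle with red pointed nozzle, standing. Round body 34 mm across up to 40 mm high, 70 mm high in all. Origin: middle of the underside. 70 g.
- caddy_upper: To be moved: upper level of the clear screw caddy: tray 90 (x) x 60 mm (y), rim 34 mm above its underside, steel screws, upright blue handle in the middle, 46 mm along x, 12 thick (y), top 65 mm above the underside. Its foot, 77 x 47, 5 mm deep, drops inside the lower level's rim with 4 mm play a side; either way round. Origin: middle of the foot's underside. 200 g.
- caddy_lower: Target: lower level of the clear screw caddy on the bench, brass screws, no handle: 90 (x) x 60 mm (y), opening 85 x 55, rim 34 mm above its underside. When the upper level is seated, its origin is 29 mm above this one's. Origin: middle of the underside. Loose, 450 g; stays where it is.
- tea_glass: Bystander: clear tulip tea glass on a white saucer 88 mm across (one piece), 80 mm high, at the far left corner. Origin: middle of the underside. Loose.
- brass_hinge: Bystander: smaller brass hinge lying open, 34 (x) x 50 mm (y), knuckle 10 mm high. Origin: middle of the underside. Loose.
- tape: Bystander: yellow tape measure, 34 (x) x 64 mm (y), 59 mm high, at the far right. Origin: middle of the underside. Loose.
There are look-alikes about, which are no part of the job. Several things have the shape of the oil; the one meant has the colours described above.

How it is judged:
By the outcome, as a careful person would: the job done as asked, in the order asked, and still so for the second after the job is handed in, with the robot touching nothing.
It also fails if it takes over 136 s, if anything falls off the work surface, if the arm or the gripper's body presses on something with over 40 N, if the wrist force passes 120 N, or if a joint passes its speed limit or range.

ROBOT

A 7-joint arm with a two-finger parallel gripper is mounted at the origin on the work surface. World frame = base frame: x ahead of the robot, y to its left, z up, the work surface at z = 0. Lengths are in mm, angles in rad, forces in N, time in s.
With the tool pointing down it reaches from about 400 to 900 mm from the base axis. Payload 5.6 kg.
Tool frame: the origin (TCP) lies midway between the tips of the shut fingers; the grasp point (between the pads) lies 19 mm behind it; x points along the fingers, y is the direction in which the jaws open and shut, and the axes are right-handed (so a half turn about x gives the same grasp; the last joint's range is limited). The gripper opens to 92 mm and grips with 3 to 60 N. Pads are 20 mm wide; open, the fingers measure 128 mm over their backs; the gripper's body (75 mm by 189 mm) begins 69 mm behind the grasp point.
Start: joints at [-1.282, 0.468, -0.012, 1.603, 0.006, 1.071, -0.056], TCP at [211.776, 614.541, 214.592] pointing down, gripper open.
Joint ranges: [-2.53, 2.53], [-0.31, 2.02], [-1.57, 1.55], [0.28, 2.44], [-1.29, 4.43], [0.15, 1.84], [-2.92, 2.92]. Speed limits (rad/s): [2.57, 2.57, 3.14, 3.14, 3.14, 3.14, 3.14].

INTERFACE

Orientations are given as a rotation vector (axis times angle).
In Python, from cell import robot, grip, kin, viewer gives the robot as it stands. Calls block until the motion is done:
- robot.movep(position, orientation): joint-space move of the TCP to a pose.
- robot.servo_line(position, feed=150, rotation=None): straight line of the TCP; rotation=None keeps the orientation; feed is the mean speed in mm/s.
- robot.goto_joints(angles): joint-space move.
- grip(opening, newtons=None): opening from 0.0 (shut) to 1.0 (fully open); newtons is the grip in N (None keeps the last); returns when the fingers have stopped.
- robot.hold(seconds).
- kin.ik(position, orientation): joint angles nearest the present ones, or None.
- robot.observe(): the state.
- viewer.read_camera(name): name is "side" or "top"; returns the picture (384x512x3 uint8, red, green, blue); there is no depth.
- viewer.camera_info(name): a dict with "camera_matrix" (3x3 intrinsics, pixels), "R" (3x3) and "t" (3): a world point X has camera coordinates R X + t. Camera axes: x right, y down, z forward; pixel columns grow to the right and rows downward; lengths in mm; the calibration is good to about 2 mm. A picture is of the moment at which its call begins. camera_info takes no time and is no camera call.
A pose or a line that the arm cannot do raises robot.IKError and nothing moves.
- robot.job_done(): hands the job in, once; it reports no verdict.
Trained networks look in the newest picture that a camera, given by its name, has taken for a name from the list of things; names that differ only in an ending like _2 or _b are one class to them, and where a whole thing is asked for, a point or a joint stands for the part that bears it (a point fixed in the world has none). Each returns a list of dicts, best first, with "confidence" (0 to 1); they miss things now and then, are a little off and sometimes report something else, mostly with a low value. They report only what shows in the picture. A call takes as long as a camera call. They do not tell look-alikes from the thing itself.
- viewer.silhouettes(name, camera): "mask" (384x512 bool, what is visible of it).
- viewer.pinpoint(name, camera): "at" ([x, y, z] in mm, in the coordinates of the camera as it stood for that picture, good to about 4 mm: a listed point, or the origin of a listed thing).
The state is a dict: "t": time; "joints": joint angles; "joint_velocities": joint speeds; "joint_torque": joint torques, N m; "tcp_pos": TCP position; "tcp_rot": TCP orientation; "contact_force": force on the tool from outside, world axes, zero at the start; "wrist_torque": the same for the moment, N m; "grip_width": opening from 0.0 (shut) to 1.0 (fully open).
Only numpy, scipy, OpenCV 4.12 (cv2) and the standard library are available. Lean on these libraries where they do the work, as an engineer would, in place of code of your own. Each camera call takes 0.05 s, during which the arm holds its last target.

## Working session

There is one attempt and no reset: what is moved stays moved. The work goes in short steps, each a Python script; the robot and the scene stay as the last script left them, time stands still between calls to the robot, and variables do not carry over. Pictures are saved under pics/ and viewed, and the job is handed in when it is done.

```bash
ls; mkdir -p pics; python3 - <<'E'
from cell import robot, grip, kin, viewer
import cv2
for n in("side","top"):
    im=viewer.read_camera(n); cv2.imwrite(f"pics/a_{n}.png",cv2.resize(im[:,:,::-1],(800,600),interpolation=cv2.INTER_CUBIC))
    print(viewer.camera_info(n))
s=robot.observe(); print(s["t"],s["tcp_pos"],s["tcp_rot"],s["grip_width"])
E
```

```text
pics
{'camera_matrix': array([[377.89721317,   0.        , 260.1096385 ],
       [  0.        , 377.89721317, 189.05902124],
       [  0.        ,   0.        ,   1.        ]]), 'R': array([[ 0.97311072, -0.22997587,  0.01290811],
       [-0.16006218, -0.71545226, -0.68007952],
       [ 0.16563702,  0.65972658, -0.73302471]]), 't': array([-533.91658489,  229.10474159,  868.14638644])}
{'camera_matrix': array([[481.5192674 ,   0.        , 255.58663924],
       [  0.        , 481.5192674 , 195.31331421],
       [  0.        ,   0.        ,   1.        ]]), 'R': array([[-0.01128022, -0.99992462, -0.00484784],
       [-0.99869586,  0.01150751, -0.04974088],
       [ 0.04979292,  0.00428043, -0.99875039]]), 't': array([ 102.07232841,  568.90307532, 1325.32127317])}
0.1 [211.64595494 614.04421101 213.77501668] [ 0.25925188  1.55520006 -0.26165047] 1.001280838705311
```

View pics/a_side.png

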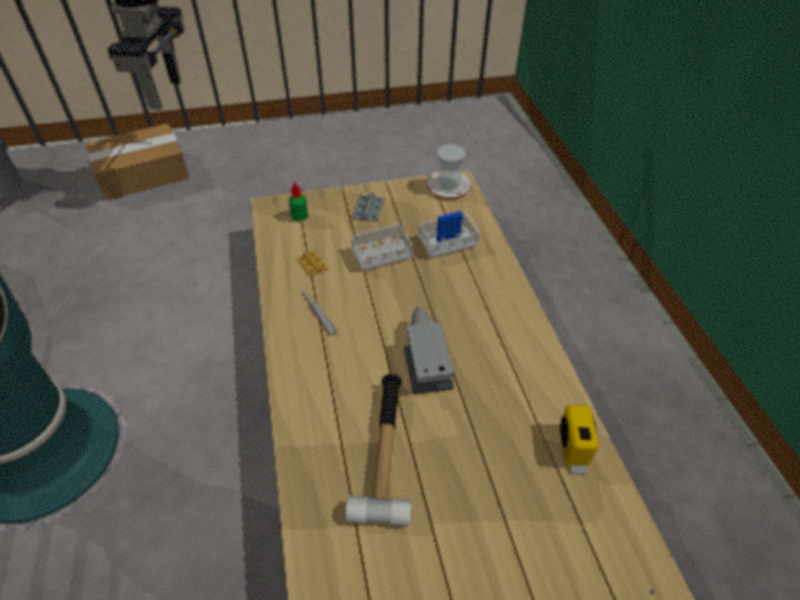

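View pics/a_top.png

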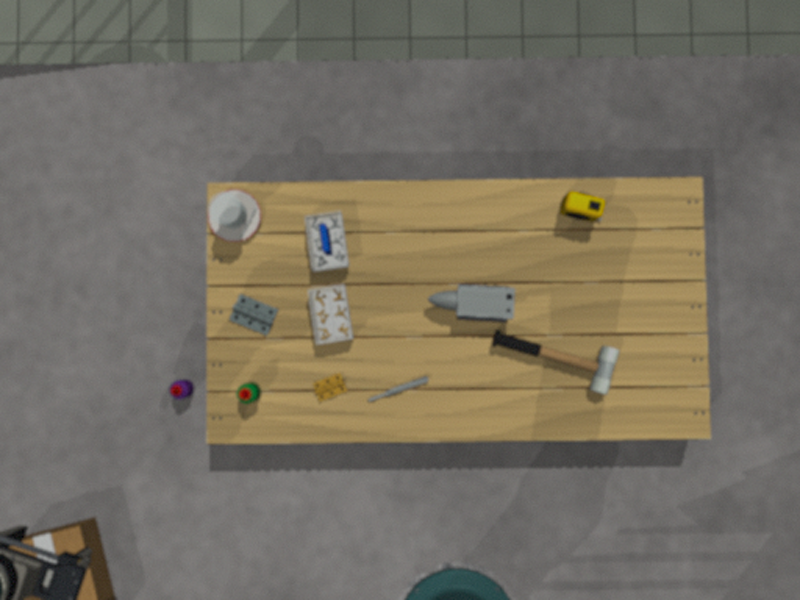

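```bash
cat > h.py <<'E'
from cell import robot, grip, kin, viewer
import numpy as np, cv2
from scipy.spatial.transform import Rotation as Rt
CI={n:viewer.camera_info(n) for n in("side","top")}
def toworld(p,c):
    i=CI[c]; return i["R"].T@(np.array(p)-i["t"])
def proj(X,c):
    i=CI[c]; q=(i["R"]@np.atleast_2d(X).T).T+i["t"]; q=q@i["camera_matrix"].T; return q[:,:2]/q[:,2:]
def ray(uv,c,z):
    i=CI[c]; K=i["camera_matrix"]
    uv=np.atleast_2d(uv).astype(float); d=np.c_[uv,np.ones(len(uv))]@np.linalg.inv(K).T@i["R"]
    o=-i["R"].T@i["t"]; s=(z-o[2])/d[:,2]; return (o+s[:,None]*d)[:,:2]
def rect(mask,c,z):
    ys,xs=np.nonzero(mask); P=ray(np.c_[xs,ys],c,z).astype(np.float32)
    m=P.mean(0); w,V=np.linalg.eigh(np.cov(P.T)); v=V[:,1]
    return m,np.arctan2(v[1],v[0]),cv2.minAreaRect(P)
def save(name,im,crop=None,s=2):
    if crop: im=im[crop[0]:crop[1],crop[2]:crop[3]]
    cv2.imwrite(f"pics/{name}.png",cv2.resize(im[:,:,::-1],None,fx=s,fy=s,interpolation=cv2.INTER_CUBIC))
E
cat > m.py <<'E'
from h import *
Z=dict(anvil=140,hinge=94,hammer=105,punch=95,oil=130,caddy_upper=124,caddy_lower=124,tea_glass=95,brass_hinge=93,tape=149)
import sys,pickle
ims={n:viewer.read_camera(n) for n in("side","top")}
out={'ims':ims}
for k in (sys.argv[1:] or Z):
    for c in("top","side"):
        for d in viewer.pinpoint(k,c)[:3]:
            if d["confidence"]>.2: print(k,c,"pin",round(d["confidence"],2),toworld(d["at"],c).round(1))
        for d in viewer.silhouettes(k,c)[:3]:
            if d["confidence"]>.2:
                out.setdefault((k,c),[]).append(d["mask"])
                m,a,r=rect(d["mask"],c,Z[k]); print("   sil",c,round(d["confidence"],2),d["mask"].sum(),m.round(1),"pca",round(a,3),"rect",np.round(r[0],1),np.round(r[1],1),round(r[2],1))
pickle.dump(out,open("m.pkl","wb"))
print(robot.observe()["t"])
E
python3 m.py
```

```text
anvil top pin 0.75 [571.6 -41.6  92.7]
   sil top 0.72 781 [ 474.4 -171.3] pca 1.269 rect [ 467.1 -150.1] [197.6  71.8] 82.1
   sil top 0.67 1050 [567.6 -30.3] pca 1.489 rect [568.3 -20.7] [138.6  60.6] 88.9
   sil top 0.58 248 [434.3 209.9] pca 1.937 rect [434.3 210.3] [34.9 47.9] 21.1
anvil side pin 0.74 [433.8 215.   90.2]
anvil side pin 0.62 [571.2 -42.3  91.9]
   sil side 0.56 1241 [563.5 -56.1] pca 1.442 rect [564.4 -41.5] [151.2  60.5] 85.4
   sil side 0.52 818 [ 716.  -219.6] pca 1.135 rect [ 716.6 -220.6] [95.1 45.6] 73.4
hinge top pin 0.96 [551.9 341.4  92.1]
   sil top 0.87 471 [554.7 341.1] pca 1.128 rect [554.7 341.6] [70.5 47. ] 66.2
hinge side pin 0.57 [552.6 346.8  88. ]
hinge side pin 0.45 [720.8 371.9  88.6]
   sil side 0.57 261 [554.5 337.9] pca 1.161 rect [555.6 341.4] [79.9 48.5] 66.4
hammer top pin 0.84 [ 453.4 -243.9   87.7]
   sil top 0.81 858 [ 475.  -175.6] pca 1.269 rect [ 478.1 -155.1] [205.6  74.5] 75.2
   sil top 0.53 891 [719.4 372. ] pca 1.034 rect [718.7 370.6] [86.4 84.4] 89.9
hammer side pin 0.75 [ 453.8 -239.9   90.4]
   sil side 0.74 1483 [ 471.6 
[... 1497 characters left out ...]
4.3] [90.  84.9] 89.3
tea_glass side pin 0.79 [719.3 372.   87.3]
tea_glass side pin 0.32 [432.6 211.8  89.8]
   sil side 0.87 637 [734.5 408.9] pca 1.251 rect [735.5 421.9] [178.9  83.8] 75.3
brass_hinge top pin 0.54 [430.  215.7  89.4]
   sil top 0.83 214 [431.4 213.3] pca 1.931 rect [431.3 213.7] [31.9 46.9] 21.1
brass_hinge side pin 0.73 [432.3 215.3  89.5]
   sil side 0.62 190 [431.1 212.5] pca 1.857 rect [431.  213.3] [36.5 56.8] 19.7
tape top pin 0.87 [ 727.  -207.5   85.8]
   sil top 0.83 432 [ 720.3 -200.5] pca 1.417 rect [ 720.7 -200.9] [68.8 43.8] 75.1
tape side pin 0.63 [ 724.5 -206.3   92.8]
   sil side 0.92 846 [ 711.3 -225.6] pca 1.112 rect [ 711.5 -226.6] [94.4 46. ] 72.0
2.2
```

```bash
cat > fit.py <<'E'
from h import *
import pickle
from scipy.optimize import minimize
def box(x0,x1,y0,y1,z0,z1): return np.array([[x,y,z] for x in(x0,x1) for y in(y0,y1) for z in(z0,z1)],float)
def cyl(r,z0,z1,r1=None,n=24):
    a=np.linspace(0,2*np.pi,n,endpoint=False); r1=r if r1 is None else r1
    return np.r_[np.c_[r*np.cos(a),r*np.sin(a),a*0+z0],np.c_[r1*np.cos(a),r1*np.sin(a),a*0+z1]]
cone=cyl(14,46,0,0.5)  # along +y
cone_y=lambda: np.array([[p[0]*1.0,46+48*(1 if i>=24 else 0),36+p[1]*.9] for i,p in enumerate(cyl(15,0,1,1))])
M=dict(
 anvil=[box(-25,25,-46,46,30,50),box(-30,30,-42,42,0,12),box(-18,18,-30,30,10,35),cone_y()],
 hinge=[box(-24,24,-35,35,0,4),box(-6,6,-35,35,0,14)],
 hammer=[box(-15,15,-38,38,4,26),box(-11,11,-38,38,0,30),box(-109,-15,-9,9,5,25),box(-198,-109,-11,11,4,26)],
 punch=[box(-40,30,-5,5,0,10),box(30,65,-2.5,2.5,2.5,7.5)],
 oil=[cyl(17,0,40),cyl(10,40,46,8),cyl(7,44,70,1.5)],
 caddy_upper=[box(-38.5,38.5,-23.5,23.5,0,5),box(-45,45,-30,30,5,34),box(-23,23,-6,6,30,65)],
 caddy_lower=[box(-45,45,-30,30,0,34)],
 brass_hinge=[box(-17,17,-25,25,0,3),box(-4,4,-25,25,0,10)],
 tape=[box(-17,17,-32,32,0,59)],
)
S=4
def render(k,p,c,z=90):
    x,y,th=p; R=Rt.from_rotvec([0,0,th]).as_matrix()
    im=np.zeros((384*S,512*S),np.uint8)
    for b in M[k]:
        uv=proj(b@R.T+[x,y,z],c); h=cv2.convexHull((((uv+.5)*S-.5)*16).astype(np.int32)[:,None])
        cv2.fillConvexPoly(im,h,255,shift=4)
    return im
def fit(k,masks,p0,z=90,cams=("top","side")):
    T={c:cv2.GaussianBlur(cv2.resize(masks[c].astype(np.float32),None,fx=S,fy=S,interpolation=cv2.INTER_LINEAR),(0,0),2) for c in cams if c in masks}
    res={}
    def cost(q,cs):
        p=[q[0],q[1],q[2]/100]; s=0
        for c in cs:
            r=cv2.GaussianBlur(render(k,p,c,z).astype(np.float32)/255,(0,0),2); s+=((r-T[c])**2).sum()/T[c].sum()
        return s
    for cs in [[c] for c in T]+[list(T)]:
        q0=np.array([p0[0],p0[1],p0[2]*100])
        r=minimize(cost,q0,args=(cs,),method="Nelder-Mead",options=dict(initial_simplex=q0+np.array([[0,0,0],[6,0,0],[0,6,0],[0,0,8]]),xatol=.1,fatol=1e-5))
        res["+".join(cs)]=(r.x[0],r.x[1],r.x[2]/100); print(k,cs,np.round(r.x,1),round(r.fun,3))
    return r.x*[1,1,.01]
def overlay(name,im,c,items,crop,s,z=None):
    b=cv2.resize(im[:,:,::-1],None,fx=S,fy=S,interpolation=cv2.INTER_CUBIC)
    b=np.clip(b*1.5,0,255).astype(np.uint8)
    for k,p,zz in items:
        cs,_=cv2.findContours(render(k,p,c,zz),cv2.RETR_EXTERNAL,cv2.CHAIN_APPROX_NONE); cv2.drawContours(b,cs,-1,(255,0,255),1)
    b=b[crop[0]*S:crop[1]*S,crop[2]*S:crop[3]*S]
    f=min(800/b.shape[1],600/b.shape[0]); cv2.imwrite(f"pics/{name}.png",cv2.resize(b,None,fx=f,fy=f,interpolation=cv2.INTER_AREA))
E
cat > f1.py <<'E'
from fit import *
o=pickle.load(open("m.pkl","rb"))
init=dict(anvil=(571,-42,-.08,1,0),hinge=(553,342,-.44,0,0),hammer=(453,-242,-1.87+3.14159*0,0,0),punch=(430,86,1.92,0,0),oil=(427,344,0,0,0),caddy_upper=(673,215,.13,0,0),caddy_lower=(554,213,.14,0,0),brass_hinge=(431,215,.36,0,0),tape=(725,-206,-.15,0,0))
P={}
for k,(x,y,t,a,b) in init.items():
    P[k]=fit(k,{"top":o[(k,"top")][a],"side":o[(k,"side")][b]},(x,y,t))
pickle.dump(P,open("P.pkl","wb"))
it=[(k,p,90) for k,p in P.items()]
overlay("b_top",o['ims']['top'],"top",it,(110,290,128,460),0)
overlay("b_side",o['ims']['side'],"side",it,(100,350,150,400),0)
E
python3 f1.py
```

```text
anvil ['top'] [568.8 -42.5  -6.9] 0.053
anvil ['side'] [569.7 -42.6  -7. ] 0.033
anvil ['top', 'side'] [569.2 -42.4  -7.5] 0.089
hinge ['top'] [554.9 341.2 -41.2] 0.024
hinge ['side'] [554.7 340.1 -39.1] 0.035
hinge ['top', 'side'] [554.9 341.  -40.9] 0.063
hammer ['top'] [ 454.4 -240.4 -187.4] 0.101
hammer ['side'] [ 456.8 -240.7 -186.3] 0.1
hammer ['top', 'side'] [ 456.3 -240.6 -186.5] 0.207
punch ['top'] [430.   88.3 196.3] 4.642
punch ['side'] [431.2  87.6 189.2] 0.144
punch ['top', 'side'] [431.2  88.4 189.1] 4.864
oil ['top'] [424.3 346.   10.4] 0.022
oil ['side'] [424.5 349.1   5.4] 0.034
oil ['top', 'side'] [424.6 346.5   5.3] 0.071
caddy_upper ['top'] [671.9 215.8  13. ] 0.009
caddy_upper ['side'] [674.4 214.8  13.4] 0.013
caddy_upper ['top', 'side'] [673.  215.5  12.7] 0.033
caddy_lower ['top'] [550.7 209.7  14. ] 0.013
caddy_lower ['side'] [552.5 211.5  15.8] 0.018
caddy_lower ['top', 'side'] [551.5 210.2  14.6] 0.041
brass_hinge ['top'] [431.3 213.4  33.7] 0.088
brass_hinge ['side'] [431.5 213.8  34.7] 0.017
brass_hinge ['top', 'side'] [431.5 213.9  35.2] 0.106
tape ['top'] [ 725.4 -207.1  -21.5] 0.108
tape ['side'] [ 722.8 -212.7  -39.5] 0.102
tape ['top', 'side'] [ 724.9 -208.9  -36.9] 0.262
```

View pics/b_top.png

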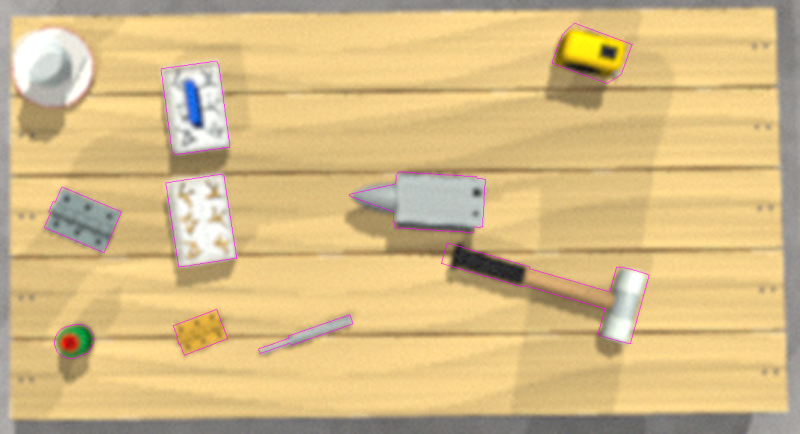

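View pics/b_side.png

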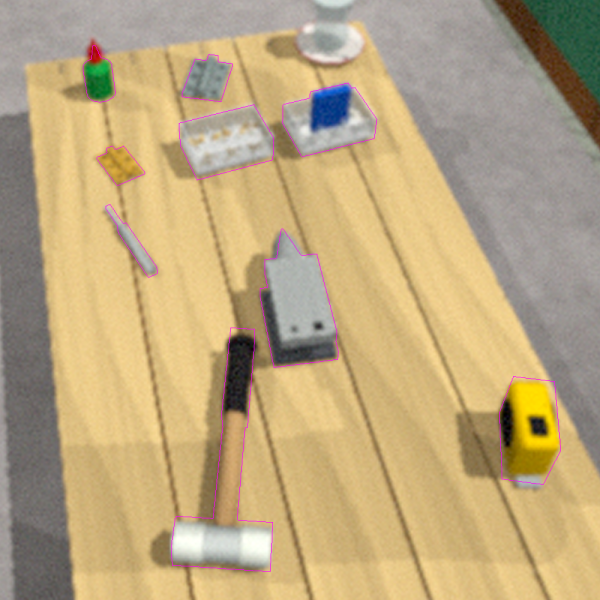

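```bash
cat > plan.py <<'E'
from h import *
A=np.array([569.7,-42.3]); AY=-0.072
def anv(x,y): 
    c,s=np.cos(AY),np.sin(AY); return A+[c*x-s*y,s*x+c*y]
def rv(a): 
    c,s=np.cos(a),np.sin(a); return Rt.from_matrix(np.array([[0,c,s],[0,s,-c],[-1,0,0]])).as_rotvec()
def off(p,th,d): return np.array(p[:2])+d*np.array([np.cos(th),np.sin(th)])
TZ=250
# jaw angle a: pick (xy,a,z), place(xy,a,z)
J=dict(
 hinge=((554.8,340.8),-.405,95.5, anv(0,0),AY,146),
 hammer=(off((455.8,-240.6),-1.867,-45),-1.867+np.pi/2,95, anv(-45,-184),AY+np.pi/2,95.5),
 punch=((431,87.5),1.90+np.pi/2,92.5, anv(-8,-97),AY+np.pi/2,93),
 oil=((425.2,345.5),0,98, anv(87,0),0,98.5),
 caddy=((673,215.3),.13+np.pi/2,130, None,0,0),
)
J["caddy"]=J["caddy"][:3]+(np.array([552,210.6]),.147+np.pi/2,160)
E
python3 - <<'E'
from plan import *
for k,(p,a,z,q,b,w) in J.items():
    for n in(-1,0,1):
        r=[]
        for xy,t,h in((p,a,z),(p,a,TZ),(q,b,w),(q,b,TZ)):
            j=kin.ik([*xy,h],rv(t+n*np.pi)); r.append(None if j is None else round(float(j[6]),2))
        print(k,n,r,np.round(q,1))
E
```

```text
hinge -1 [2.01, 2.08, -2.4, -2.58] [569.7 -42.3]
hinge 0 [-0.77, -0.83, 0.26, 0.17] [569.7 -42.3]
hinge 1 [2.01, 2.08, -2.4, -2.58] [569.7 -42.3]
hammer -1 [-2.18, -2.59, -0.57, -0.97] [ 511.6 -222.6]
hammer 0 [0.62, 0.28, 2.19, 2.17] [ 511.6 -222.6]
hammer 1 [-2.18, -2.59, -0.57, -0.97] [ 511.6 -222.6]
punch -1 [0.26, 0.09, -0.84, -1.07] [ 554.7 -138.5]
punch 0 [-2.16, -2.9, 1.98, 1.95] [ 554.7 -138.5]
punch 1 [0.26, 0.09, -0.84, -1.07] [ 554.7 -138.5]
oil -1 [2.22, 2.33, -2.3, -2.47] [656.5 -48.6]
oil 0 [-0.57, -0.65, 0.38, 0.31] [656.5 -48.6]
oil 1 [2.22, 2.33, -2.3, -2.47] [656.5 -48.6]
caddy -1 [-1.45, -1.51, -1.54, -1.61] [552.  210.6]
caddy 0 [1.4, 1.4, 1.35, 1.34] [552.  210.6]
caddy 1 [-1.45, -1.51, -1.54, -1.61] [552.  210.6]
```

```bash
cat >> plan.py <<'E'
def st(m=""):
    s=robot.observe(); print(m,"t",round(s["t"],1),np.round(s["tcp_pos"],1),"F",np.round(s["contact_force"],1),"w",round(s["grip_width"]*92,1))
def pick(k,n,N,op,tz=TZ):
    p,a,z,_,_,_=J[k]; a+=n*np.pi
    grip(op); robot.movep([*p,tz],rv(a)); st("hover")
    robot.servo_line([*p,z+25],feed=250); robot.servo_line([*p,z],feed=60); st("down")
    grip(0.0,N); st("gripped")
    robot.servo_line([*p,z+30],feed=100); robot.servo_line([*p,tz],feed=250); st("lifted")
def place(k,n,op,tz=TZ,up=0):
    _,_,_,q,b,w=J[k]; b+=n*np.pi
    robot.movep([*q,tz],rv(b)); st("hover")
    robot.servo_line([*q,w+25],feed=200); robot.servo_line([*q,w+up],feed=40); st("down")
    grip(op); robot.hold(.1); st("open")
    robot.servo_line([*q,w+40],feed=100); robot.servo_line([*q,tz],feed=300); st("up")
E
python3 - <<'E'
from plan import *
pick("hinge",0,25,0.45)
im=viewer.read_camera("side"); save("c_side",im,(0,384,150,450))
E
```

```text
hover t 4.7 [553.7 342.5 249.7] F [-0.6  0.5 -0.6] w 41.3
down t 5.9 [554.7 340.6  95.2] F [-0.4 -0.8 -0.5] w 41.4
gripped t 6.5 [554.9 340.8  95.6] F [0.1 0.  0.2] w 11.5
lifted t 7.6 [553.7 340.5 248.3] F [ 0.3 -0.1 -2.3] w 11.7
```

View pics/c_side.png

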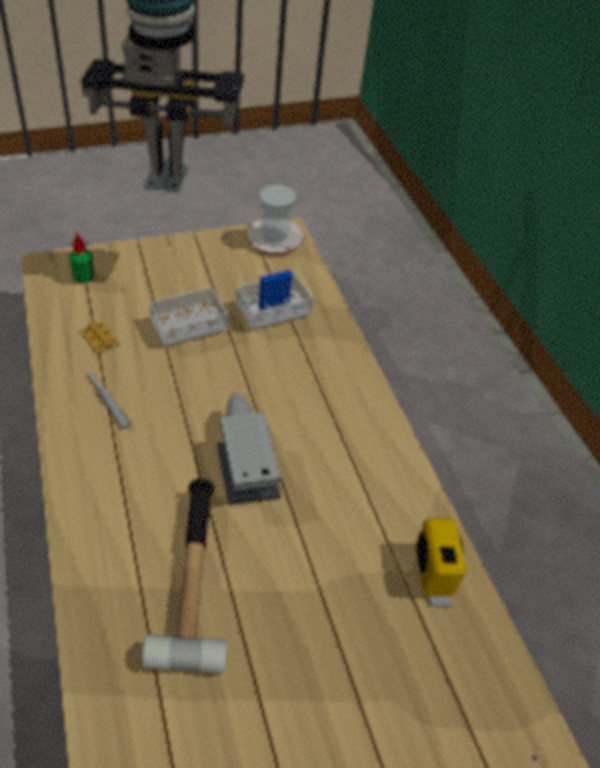

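```bash
python3 - <<'E'
from plan import *
place("hinge",0,0.35)
p,a,z,_,_,_=J["hammer"]; robot.movep([420,200,TZ],rv(0.3))
E
python3 m.py hinge anvil; cat > ov.py <<'E'
from fit import *
import sys
E
python3 - <<'E'
from fit import *
o=pickle.load(open("m.pkl","rb"))
print({k:len(v) for k,v in o.items() if k!='ims'})
save("d_side",o['ims']['side'],(170,270,220,320),6); save("d_top",o['ims']['top'],(160,230,250,350),8)
E
```

```text
hover t 9.0 [569.9 -40.8 249.6] F [-0.2  0.3 -1.3] w 11.9
down t 10.3 [569.7 -42.4 145.9] F [ 0.5 -0.4 -1.4] w 11.6
open t 10.9 [569.7 -42.3 146. ] F [-0.3 -0.8  0.1] w 32.0
up t 11.8 [570.  -42.2 250.6] F [-0.5  0.  -0.5] w 32.3
hinge top pin 0.6 [568.6 -43.  140.8]
   sil top 0.91 536 [571.1 -47.2] pca 1.533 rect [570.8 -47.1] [73.7 50.1] 86.3
   sil top 0.56 447 [ 729.7 -213. ] pca 1.446 rect [ 729.9 -213.4] [72.  47.7] 75.1
hinge side pin 0.92 [567.2 -35.6 137.4]
   sil side 0.75 545 [581.3  -7.6] pca 1.534 rect [581.7  -4.7] [81.4 50.5] 86.0
anvil top pin 0.84 [570.4 -44.1  92.1]
anvil top pin 0.65 [ 453.5 -240.2   88.5]
   sil top 0.81 420 [564.8 -17.4] pca 1.429 rect [565.  -21.6] [135.9  55.9] 87.6
anvil side pin 0.81 [567.2 -44.7  93.5]
   sil side 0.72 685 [558.2 -69.6] pca 1.49 rect [563.9 -41.6] [151.4  61.5] 86.0
13.45
{('hinge', 'top'): 2, ('hinge', 'side'): 1, ('anvil', 'top'): 1, ('anvil', 'side'): 1}
```

View pics/d_top.png

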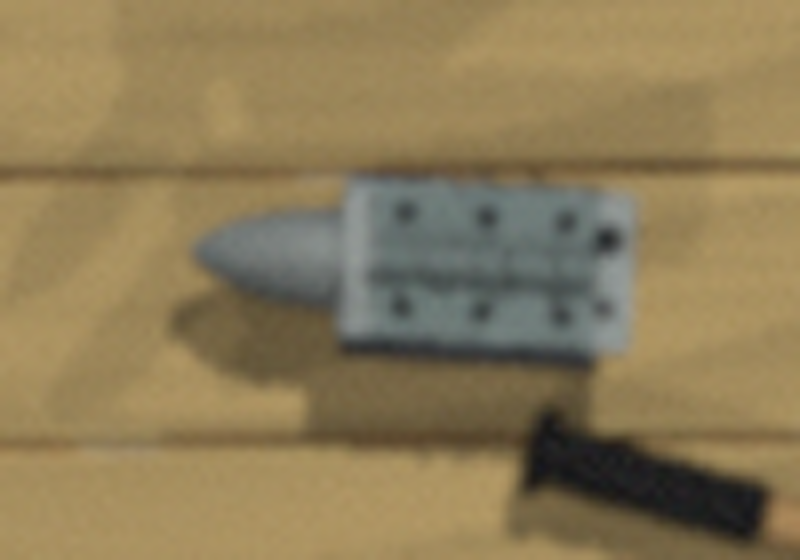

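View pics/d_side.png

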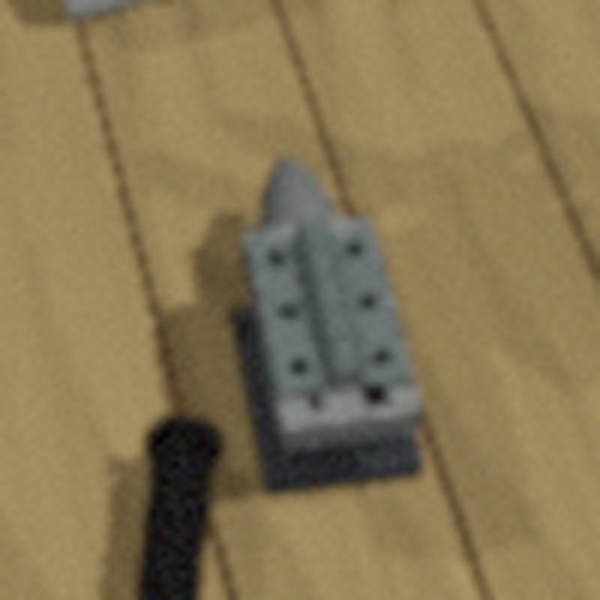

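```bash
python3 - <<'E'
from fit import *
o=pickle.load(open("m.pkl","rb"))
p=fit("hinge",{"top":o["hinge","top"][0],"side":o["hinge","side"][0]},(569,-42,-.07),140)
A=(569.7,-42.3,-.072)
M["face"]=[box(-25,25,-46,46,49.9,50)]
for c,cr in(("top",(160,230,250,350)),("side",(180,260,220,320))):
    overlay("e_"+c,o['ims'][c],c,[("hinge",p,140),("face",A,90)],cr,0)
E
```

```text
hinge ['top'] [568.5 -41.7  -7.7] 0.01
hinge ['side'] [569.9 -42.6  -6.2] 0.051
hinge ['top', 'side'] [569.1 -42.3  -7.1] 0.071
```

View pics/e_top.png

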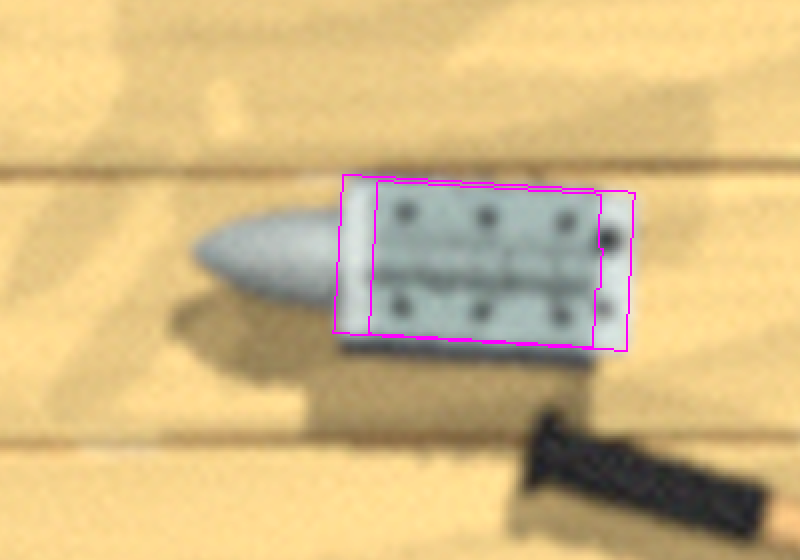

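View pics/e_side.png

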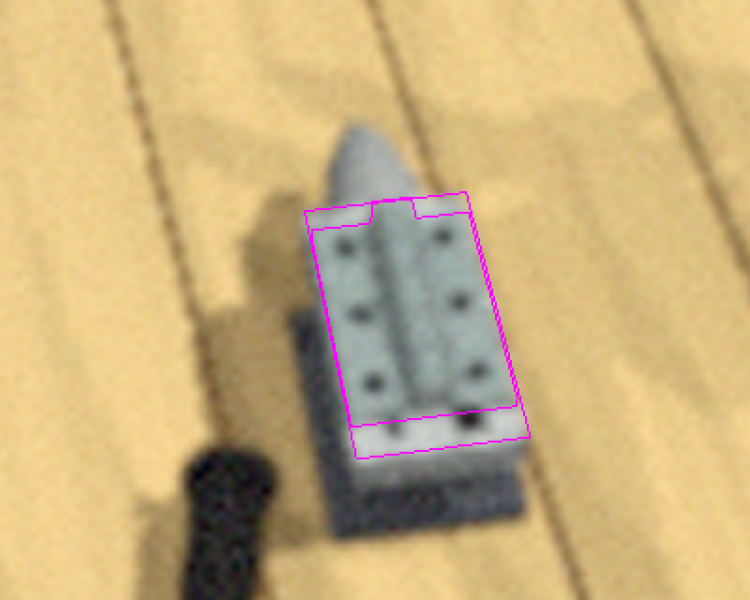

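```bash
python3 - <<'E'
from plan import *
pick("hammer",0,50,0.45)
im=viewer.read_camera("side"); save("f_side",im,(100,384,150,450))
E
```

```text
hover t 15.3 [ 469.5 -196.   249.8] F [0.6 0.7 1.3] w 41.6
down t 16.5 [ 468.8 -197.7   94.9] F [-0.2 -0.4  0.4] w 41.4
gripped t 17.0 [ 469.2 -197.6   95.2] F [0.8 0.1 2. ] w 17.8
lifted t 18.1 [ 468.2 -196.8  248.7] F [-0.5 -0.7 -2.2] w 17.9
```

View pics/f_side.png

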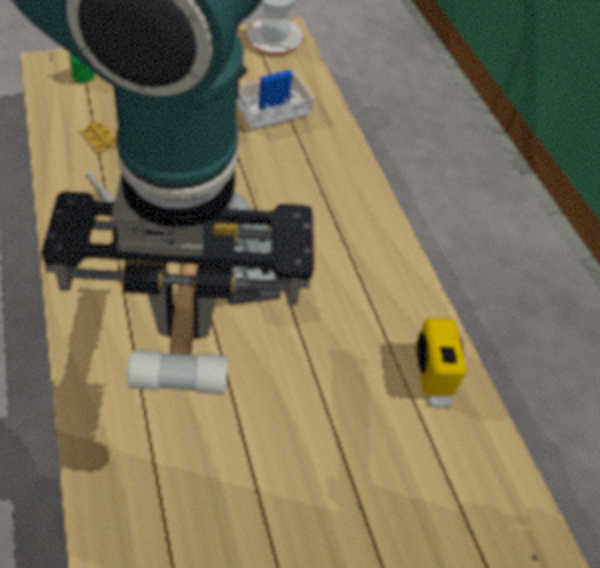

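```bash
python3 - <<'E'
from plan import *
place("hammer",0,0.4)
robot.movep([420,200,TZ],rv(0.3))
E
python3 m.py hammer; cat > chk.py <<'E'
from fit import *
from plan import A,AY,anv
import sys
def chk(k,p0,z=90,ia=0,ib=0,goal=None,nm="g",crops=None):
    o=pickle.load(open("m.pkl","rb"))
    m={}
    if (k,"top") in o: m["top"]=o[k,"top"][ia]
    if (k,"side") in o: m["side"]=o[k,"side"][ib]
    p=fit(k,m,p0,z)
    c,s=np.cos(AY),np.sin(AY); d=p[:2]-A
    print("anvil frame",np.round([c*d[0]+s*d[1],-s*d[0]+c*d[1]],1),"yaw",round(p[2]-AY,3))
    for cm in("top","side"):
        u=proj([[p[0],p[1],100]],cm)[0].astype(int); r=60
        overlay(f"{nm}_{cm}",o['ims'][cm],cm,[(k,p,z)],(max(0,u[1]-45),u[1]+45,max(0,u[0]-60),u[0]+60),0)
    return p
E
python3 -c "
from chk import *
chk('hammer',(*anv(0,-184),AY),nm='g')"
```

```text
hover t 19.7 [ 511.2 -222.6  249.3] F [ 0.2 -0.1 -2.9] w 17.7
down t 21.2 [ 511.6 -222.7   95.3] F [ 1.  -0.4 -2.1] w 17.4
open t 21.8 [ 511.6 -222.6   95.5] F [ 0.2 -0.9 -0.3] w 36.9
up t 22.9 [ 511.5 -222.3  250. ] F [0.5 0.2 0.1] w 36.5
hammer top pin 0.72 [ 552.2 -229.2   88.6]
   sil top 0.94 884 [ 491.4 -220.9] pca 3.061 rect [ 469.3 -220.5] [ 80.2 200.9] 86.5
hammer side pin 0.9 [ 556.1 -227.6   90.2]
   sil side 0.58 1866 [ 487.3 -221.3] pca 3.068 rect [ 474.1 -207.2] [ 88.1 209.4] 77.1
25.0833
hammer ['top'] [ 556.  -225.1   -7.2] 0.139
hammer ['side'] [ 556.7 -225.5   -6.9] 0.1
hammer ['top', 'side'] [ 556.3 -225.6   -7.3] 0.244
anvil frame [  -0.2 -183.8] yaw -0.001
```

View pics/g_top.png

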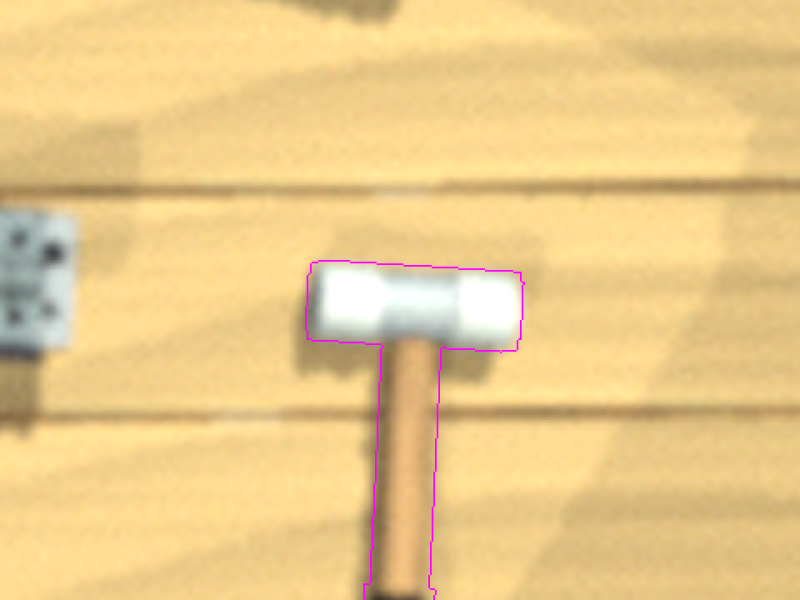

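View pics/g_side.png

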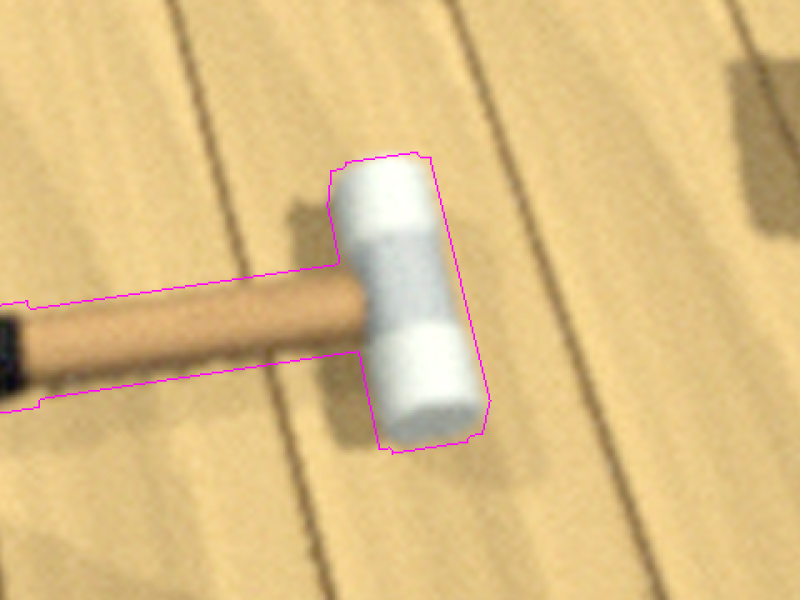

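The head sits about 100 mm clear of the anvil and square with it, within 1–2 mm. Next, the punch.

```bash
python3 - <<'E'
from plan import *
pick("punch",-1,30,0.3)
place("punch",-1,0.25)
robot.movep([420,200,TZ],rv(0.3))
E
python3 m.py punch
python3 -c "
from chk import *
chk('punch',(*anv(-8,-97),AY),nm='i')"
```

```text
hover t 25.9 [431.1  87.1 250.2] F [-1.1  0.1 -0.1] w 27.7
down t 27.2 [430.9  87.3  92.3] F [0.5 0.3 0.2] w 27.4
gripped t 27.6 [431.2  87.6  92.7] F [-0.3 -0.   1.1] w 9.5
lifted t 28.7 [430.1  87.4 248.7] F [ 0.3 -0.9 -0.8] w 9.3
hover t 29.9 [ 554.2 -137.4  248.7] F [ 0.3  0.1 -0.6] w 9.3
down t 31.4 [ 554.6 -138.5   92.8] F [ 0.2  0.7 -0.8] w 9.4
open t 31.9 [ 554.7 -138.5   93. ] F [0.6 0.2 0. ] w 22.9
up t 33.0 [ 554.5 -138.1  249.9] F [-0.8  0.  -1.1] w 23.2
punch top pin 0.64 [ 552.5 -138.6   90.7]
   sil top 0.65 171 [ 555.  -137.8] pca 3.088 rect [ 559.  -137.8] [15.4 89.1] 85.8
punch side pin 0.73 [568.8 -43.4  92.1]
punch side pin 0.47 [ 551.9 -140.8   89.4]
   sil side 0.72 188 [ 552.4 -138.5] pca 3.087 rect [ 551.6 -138.8] [16.7 69.7] 89.7
34.7
punch ['top'] [ 553.9 -137.7   -4.5] 0.12
punch ['side'] [ 554.1 -138.6   -3.8] 0.35
punch ['top', 'side'] [ 554.5 -138.3   -5.4] 0.48
anvil frame [ -8.2 -96.8] yaw 0.018
```

View pics/i_top.png

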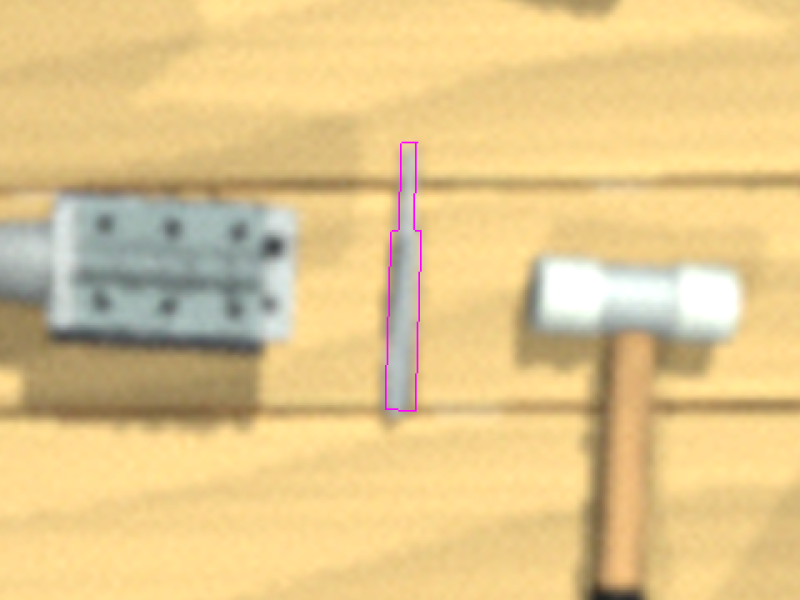

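View pics/i_side.png

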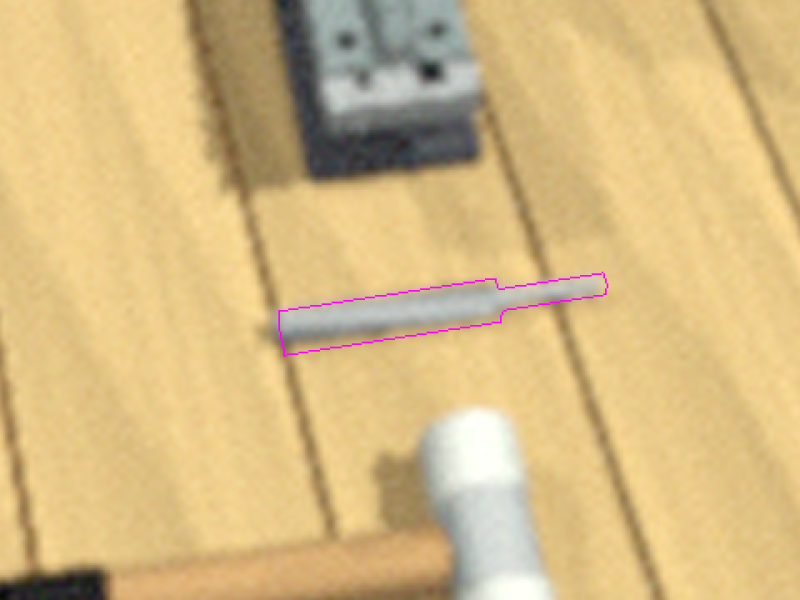

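```bash
python3 - <<'E'
from plan import *
q=J["oil"]; J["oil"]=q[:4]+(AY-np.pi/2,98.5)
pick("oil",0,15,0.6)
place("oil",0,0.55)
robot.movep([420,100,TZ],rv(0.3))
E
python3 m.py oil caddy_upper caddy_lower
python3 -c "
from chk import *
chk('oil',(*anv(87,0),0),nm='k')
chk('caddy_upper',(673,215,.13),nm='ku');chk('caddy_lower',(552,211,.147),nm='kl')"
```

```text
hover t 36.0 [425.1 345.2 249.6] F [0.7 1.1 0.2] w 55.3
down t 37.2 [425.2 345.4  97.8] F [-0.6 -0.5 -0.4] w 55.0
gripped t 37.6 [425.4 345.6  98.2] F [ 1.  -0.2  1.3] w 33.6
lifted t 38.7 [424.3 345.  248.5] F [ 0.2  0.2 -1.1] w 33.3
hover t 40.4 [656.5 -46.4 249.7] F [ 0.8 -0.2 -0.1] w 33.5
down t 42.0 [656.4 -48.6  98.3] F [-0.4  0.1  0.3] w 33.5
open t 42.5 [656.5 -48.6  98.5] F [ 0.6 -0.1  0. ] w 50.2
up t 43.6 [656.3 -48.3 250.1] F [0.1 1.5 0.4] w 50.7
oil top pin 0.61 [654.1 -46.7  91. ]
oil top pin 0.58 [428.6 482.4  -0.7]
   sil top 0.64 178 [432.5 449.9] pca 1.676 rect [432.3 450. ] [40.6 30.2] 89.4
   sil top 0.46 155 [651.6 -45.9] pca 2.315 rect [651.5 -45.9] [33.1 33.4] 89.1
oil side pin 0.82 [657.2 -47.   89. ]
oil side pin 0.5 [ 728.1 -207.3   92.7]
   sil side 0.62 298 [648.9 -58.7] pca 1.103 rect [649.2 -56.1] [68.6 33.5] 70.7
caddy_upper top pin 0.77 [677.1 215.5  90.6]
   sil top 0.72 786 [671.6 216. ] pca -2.987 rect [671.7 215.9] [90.4 59.3] 7.0
caddy_upper side pin 0.7 [677.6 213.8  93.8]
   sil side 0.72 855 [670.6 200.8] pca -2.499 rect [670.  204.5] [106.   99.3] 7.1
caddy_lower top pin 0.83 [552.4 212.7  91.4]
   sil top 0.77 811 [551.5 209.9] pca -3.01 rect [551.6 209.2] [88.7 62.3] 8.7
caddy_lower side pin 0.67 [554.6 207.5  88.4]
   sil side 0.72 861 [549.7 194.1] pca -2.549 rect [551.2 195.1] [103.9  91.5] 8.0
45.4083
oil ['top'] [486.3  93.4 -37.1] 1.649
oil ['side'] [655.2 -45.9   8.3] 0.026
oil ['top', 'side'] [655.7 -45.    2.2] 1.82
anvil frame [86.   3.5] yaw 0.094
caddy_upper ['top'] [673.  216.8  13.6] 0.052
caddy_upper ['side'] [675.  214.1  15.5] 0.009
caddy_upper ['top', 'side'] [674.4 215.8  14.4] 0.079
anvil frame [ 85.8 265. ] yaw 0.216
caddy_lower ['top'] [551.5 210.8  14.4] 0.032
caddy_lower ['side'] [552.8 212.4  14.9] 0.012
caddy_lower ['top', 'side'] [552.1 211.   14.6] 0.05
anvil frame [-35.8 251.4] yaw 0.218
```

View pics/k_top.png

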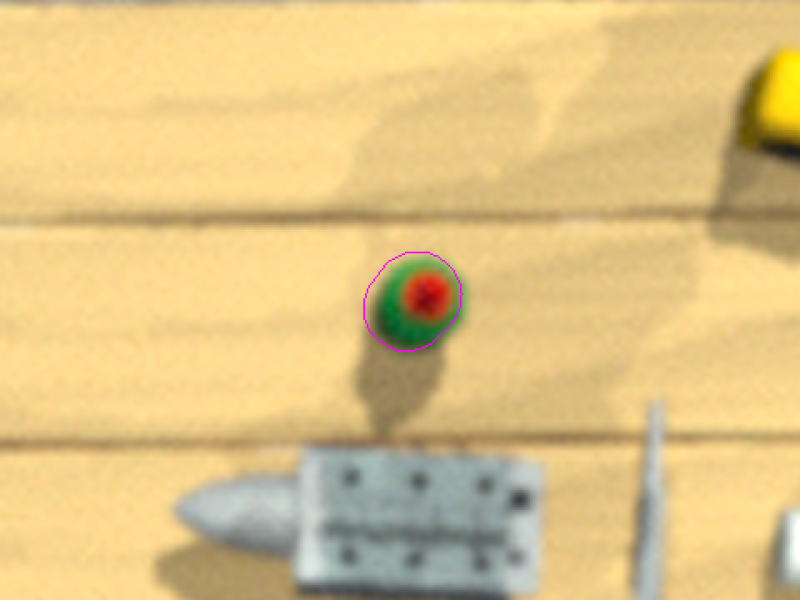

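View pics/k_side.png

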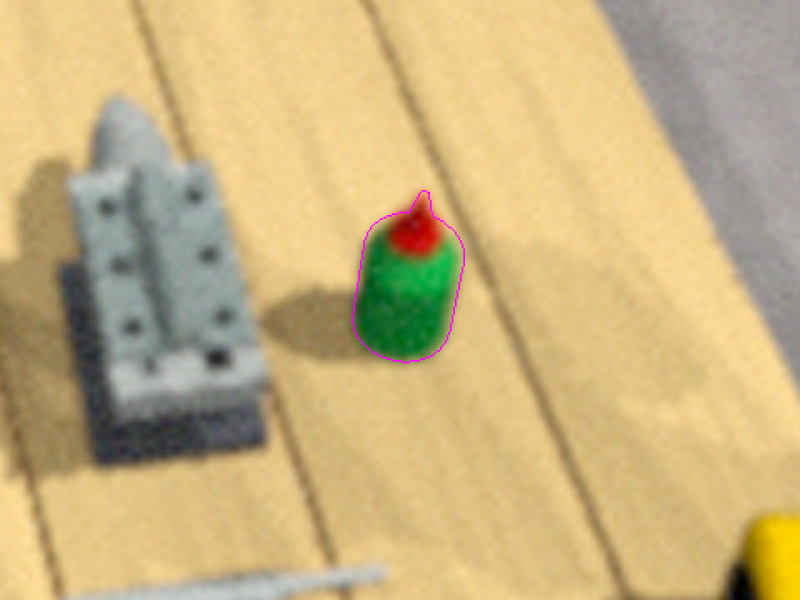

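View pics/kl_top.png

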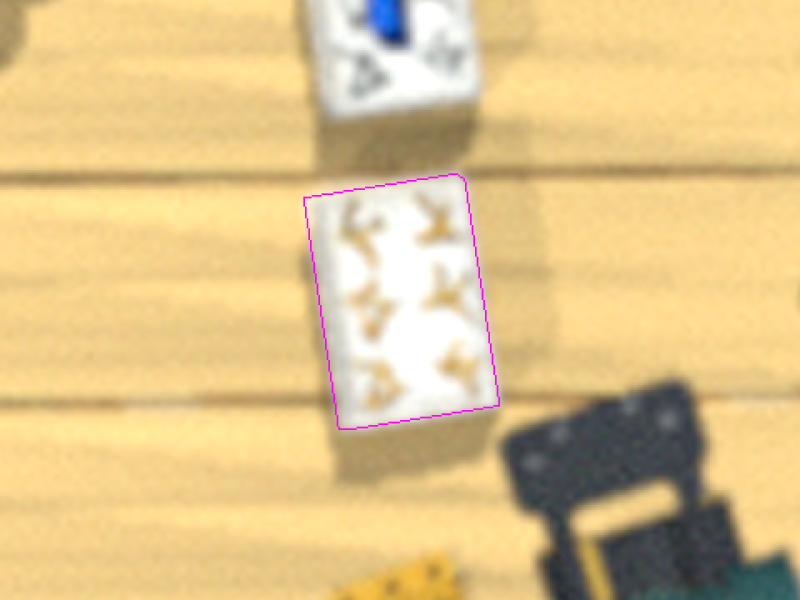

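```bash
python3 - <<'E'
from plan import *
J["caddy"]=((673.8,215.6),.137+np.pi/2,130,np.array([552.1,211.0]),.146+np.pi/2,159.5)
pick("caddy",0,40,0.4,270)
_,_,_,q,b,w=J["caddy"]
robot.movep([*q,270],rv(b)); robot.servo_line([*q,190],feed=150); robot.hold(.2); st()
for z in(168,164,162,160.5,159.5):
    robot.servo_line([*q,z],feed=20); robot.hold(.1); st(z)
for n in("side","top"): save("l_"+n,viewer.read_camera(n),(60,260,100,350),3)
E
```

```text
hover t 47.2 [673.5 215.3 270.1] F [-0.2 -0.1  0.2] w 36.6
down t 48.4 [673.7 215.5 129.8] F [0.3 0.6 0.8] w 36.8
gripped t 48.9 [673.8 215.4 130.1] F [-0.8 -1.1  0.6] w 11.8
lifted t 49.9 [672.9 215.5 268.3] F [-0.3  0.4 -2.6] w 11.7
 t 51.3 [552.9 211.2 191.1] F [ 0.7  0.8 -2.2] w 12.1
168 t 52.7 [552.2 211.  168.1] F [-1.  -0.6 -2.3] w 11.6
164 t 53.1 [552.1 211.  164. ] F [ 0.1 -0.1 -1.9] w 11.7
162 t 53.5 [552.1 211.  162. ] F [ 0.9 -0.2 -2. ] w 11.7
160.5 t 53.8 [552.1 211.  160.5] F [ 0.   0.1 -2.5] w 11.8
159.5 t 54.2 [552.1 211.  159.5] F [ 0.6 -0.5 -2.4] w 12.0
```

View pics/l_side.png

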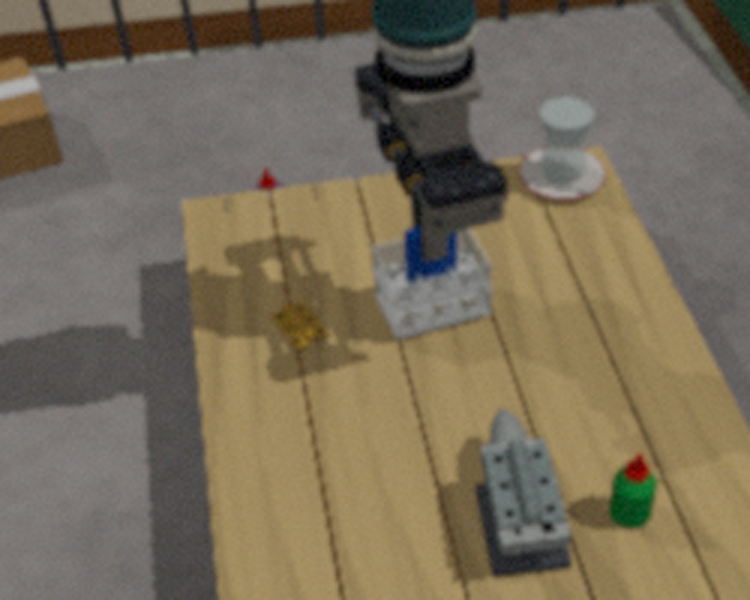

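```bash
python3 - <<'E'
from plan import *
robot.servo_line([552.1,211.0,158.9],feed=10); st()
grip(0.35); robot.hold(.1); st("open")
robot.servo_line([552.1,211.0,200],feed=80); robot.servo_line([552.1,211.0,270],feed=200)
robot.movep([480,-100,300],rv(.3)); 
E
python3 m.py caddy_upper caddy_lower tea_glass brass_hinge
python3 - <<'E'
from chk import *
chk('caddy_upper',(552,211,.146),119,nm='n')
robot.movep([420,200,300],Rt.from_quat([0,0,0,1]).as_rotvec()) if 0 else None
E
```

```text
t 54.5 [552.2 211.  159. ] F [-0.   0.4 -1.3] w 11.7
open t 55.1 [552.1 211.  158.9] F [ 0.7 -0.2 -0.2] w 32.3
caddy_upper top pin 0.69 [553.8 210.  113.6]
   sil top 0.83 919 [552.4 214.8] pca -3.021 rect [552.4 215.2] [93.7 65.1] 7.7
caddy_upper side pin 0.51 [551.2 211.7 121.7]
   sil side 0.61 48 [529.6 186.4] pca -2.812 rect [530.  186.2] [31.5 15.1] 14.0
caddy_lower top pin 0.46 [554.9 214.6  90. ]
caddy_lower top pin 0.3 [ 558.1 -225.2   89.5]
caddy_lower side pin 0.55 [554.6 214.1  89. ]
tea_glass top pin 0.97 [720.  369.1  89.4]
tea_glass top pin 0.26 [ 551.9 -226.9   91.2]
   sil top 0.9 922 [721.3 373.6] pca 1.043 rect [720.4 371.7] [90.  84.9] 89.3
tea_glass side pin 0.84 [717.9 371.4  86.2]
   sil side 0.93 578 [740.6 412.2] pca 1.381 rect [737.3 418.5] [182.7  76.2] 82.0
brass_hinge top pin 0.67 [429.7 212.8  89. ]
brass_hinge side pin 0.57 [435.2 213.6  93.7]
brass_hinge side pin 0.35 [554.3 210.8 121.9]
58.4
caddy_upper ['top'] [551.6 212.7  13.5] 0.006
caddy_upper ['side'] [551.1 211.   26.1] 17.096
caddy_upper ['top', 'side'] [553.3 210.9  19.8] 17.178
anvil frame [-34.6 251.4] yaw 0.27
```

View pics/n_top.png

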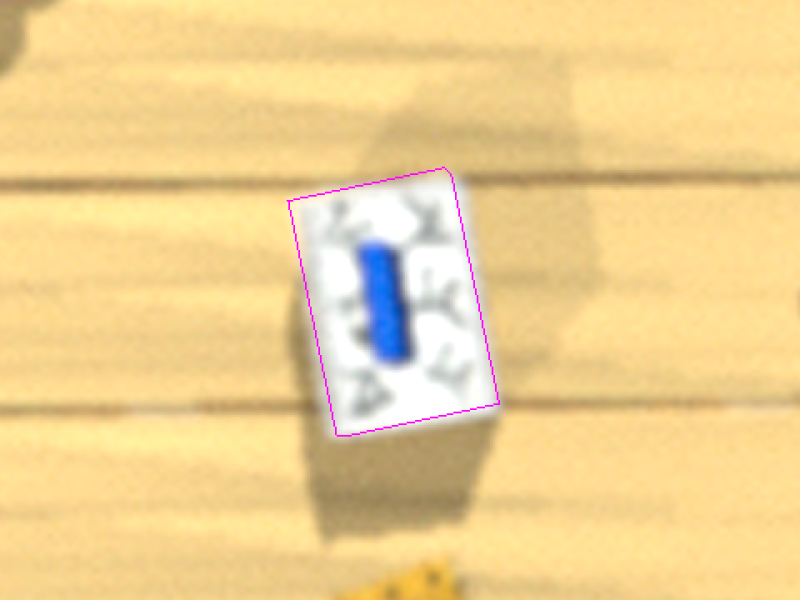

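View pics/n_side.png

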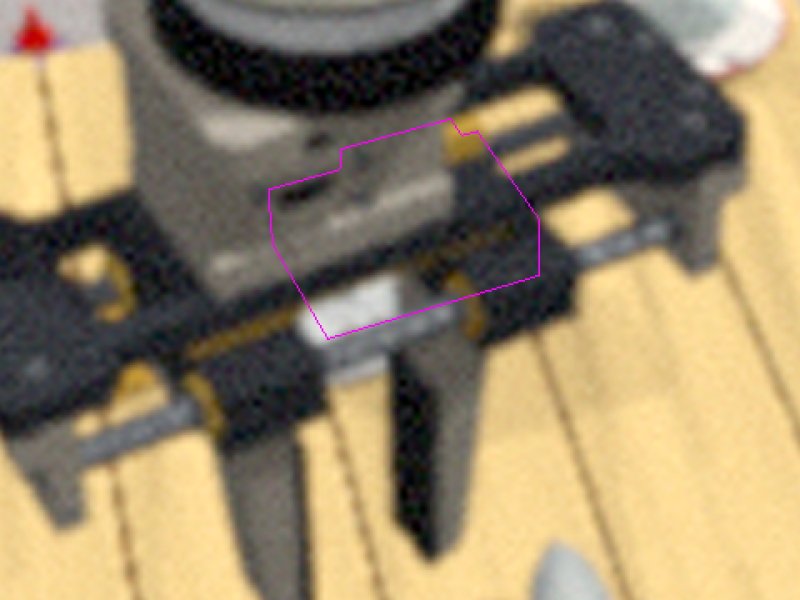

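```bash
python3 - <<'E'
from plan import *
robot.movep([230,520,320],rv(.3)); robot.hold(.3)
E
python3 m.py
python3 - <<'E'
from chk import *
o=pickle.load(open("m.pkl","rb"))
p=chk('caddy_upper',(552,211,.146),119,nm='q')
chk('hinge',(569,-42,-.07),140,nm='q1'); chk('hammer',(*anv(0,-184),AY),nm='q2'); chk('punch',(*anv(-8,-97),AY),nm='q3')
save("r_top",np.clip(o['ims']['top']*1.4,0,255).astype('uint8'),(110,290,128,460)); save("r_side",np.clip(o['ims']['side']*1.4,0,255).astype('uint8'),(90,384,150,450))
E
```

```text
anvil top pin 0.57 [571.3 -43.7  94.3]
   sil top 0.97 488 [563.9 -18.6] pca 1.426 rect [564.9 -21.9] [136.6  56.3] 87.5
anvil side pin 0.96 [569.1 -41.9  91. ]
   sil side 0.83 655 [557.8 -68.7] pca 1.487 rect [562.1 -41.5] [150.5  58.8] 87.3
hinge top pin 0.76 [566.1 -41.2 138.2]
   sil top 0.56 514 [571.4 -47. ] pca 1.56 rect [571.1 -47. ] [72.7 49.7] 86.0
hinge side pin 0.85 [567.7 -35.8 136.9]
   sil side 0.9 548 [580.8  -7.8] pca 1.53 rect [581.7  -4.6] [81.2 51.8] 85.4
hammer top pin 0.97 [ 551.3 -227.2   89.2]
   sil top 0.84 965 [ 486.5 -220.3] pca 3.067 rect [ 467.4 -223.7] [ 80.2 206. ] 88.7
hammer side pin 0.59 [ 559.9 -227.3   91.7]
   sil side 0.95 1815 [ 488.  -221.2] pca 3.064 rect [ 473.  -232.4] [210.2  88.4] 5.1
punch top pin 0.62 [ 554.  -136.9   90.5]
punch top pin 0.54 [719.8 371.6  92.8]
punch side pin 0.6 [ 555.8 -135.5   90.4]
   sil side 0.45 167 [ 554.3 -138.4] pca 3.081 rect [ 564.5 -139.1] [12.9 99.7] 87.7
oil top pin 0.62 [653.7 -48.7  88.8]
oil top pin 0.47 [427.4 485.   -2. ]
   sil top 0.55 183 [651.6 -45.7] pca 1.918 rect [650.9 -45.3] [36.1 38. ] 44
[... 1832 characters left out ...]
 1.11 rect [ 711.  -224.4] [99.8 46. ] 64.3
63.1833
caddy_upper ['top'] [551.8 212.   14.5] 0.008
caddy_upper ['side'] [551.9 212.   13.7] 0.018
caddy_upper ['top', 'side'] [551.9 211.9  13.9] 0.026
anvil frame [-36.  252.3] yaw 0.211
hinge ['top'] [568.6 -41.4 -10. ] 0.03
hinge ['side'] [569.3 -42.9  -7.7] 0.054
hinge ['top', 'side'] [569.1 -42.2  -8.6] 0.09
anvil frame [-0.6  0.1] yaw -0.014
hammer ['top'] [ 556.  -224.8   -6.9] 0.077
hammer ['side'] [ 557.2 -225.9   -7.5] 0.124
hammer ['top', 'side'] [ 556.3 -225.6   -7.5] 0.204
anvil frame [  -0.2 -183.8] yaw -0.003
punch ['side'] [ 553.4 -138.3   -5.5] 0.409
punch ['side'] [ 553.4 -138.3   -5.5] 0.409
anvil frame [ -9.3 -96.9] yaw 0.017
```

View pics/r_top.png

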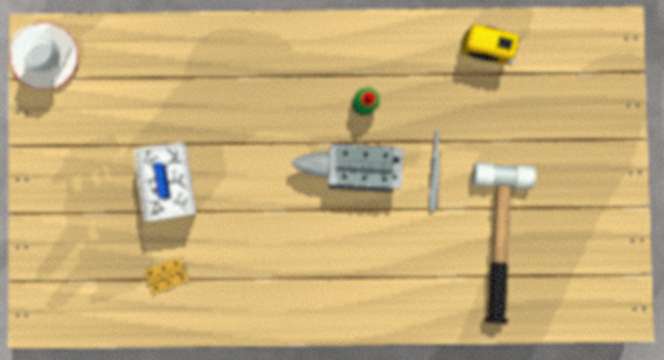

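View pics/q_side.png

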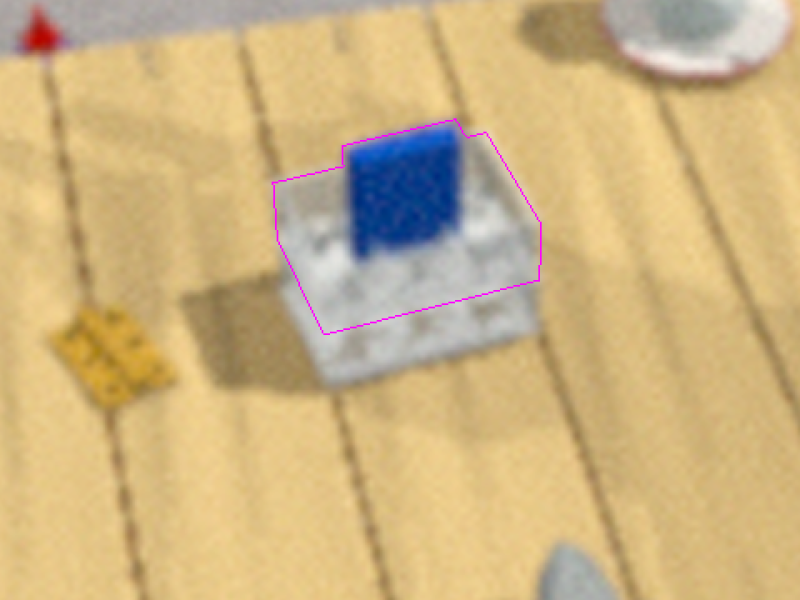

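View pics/r_side.png

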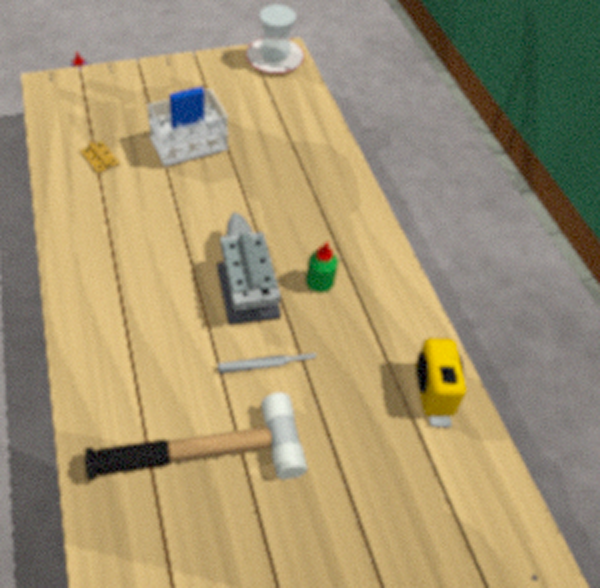

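```bash
python3 -c "
from cell import robot
robot.job_done(); print(robot.observe()['t'])"
```

```text
the job is handed in; nothing more can be done
the job is handed in; nothing more can be done
```

I set everything out in the order asked and handed the job in at about 63 s, with the arm parked well clear. No verdict came back.

Final camera fits, in the anvil's frame (x away from the robot, y to its left):

| Item | Result |
|---|---|
| Hinge | Flat on the face, knuckle up, within about 1 mm of the middle and 0.015 rad of square |
| Hammer | Head middle level with the anvil's middle, about 100 mm clear of the flat right end, square within 0.003 rad, handle toward the robot |
| Punch | At y = -97 mm, midway between anvil and hammer, about 0.02 rad off parallel, thin end pointing away |
| Oil bottle | Standing on the middle line, about 4 cm behind the foot (green one with the red nozzle) |
| Caddy upper level | Seated without any force showing, within about 1 mm of the lower level's earlier fit, which did not show a shift |
| Tea glass, brass hinge, tape measure | Unmoved, within measurement error |

**Disagreements:**
- **Hinge along the anvil:** the face margins in the top picture suggested it sits about 2 mm toward the horn. One network reading from the side camera suggested about 6 mm. Fits from both cameras put it at the middle.
- **Hammer head:** the overlay and the network readings differ from the fit by 2–5 mm, mostly along the handle.
- **Oil bottle:** the top-view fit locked onto the purple look-alike's outline, so I relied on the side fit and the position readings. Those differ by up to 3 mm.
- **Punch:** the network gave no top-view outline in the last check, so I used the side view then and an earlier top view.

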